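Ready the ball spinner for polishing

TASK

I am about to polish this bowling ball, so get the spinner ready with your fingertips: first free the spindle by pushing the lock bolt's upright tab all the way towards the front of the machine, because the gears only mesh with the spindle free; then push the black-knobbed speed lever from off, past its first click (sanding), to the second stop at the other end (polishing), and leave it there. Only push, gently: do not grip or force the lever or the bolt, do not press the start button, and do not shift the loose things lying about.

Things in the scene. Friction and masses are not known exactly. Their poses are not given: they have to be found in the camera images.
- spinner: ball spinner, a fixed bench machine: grey housing 420 mm deep (its x), 300 mm wide (its y), flat steel deck 100 mm above the counter. Origin: centre of the underside; z up, -x its front (towards the robot), +y its left. Lever at the front left, spindle lock front middle; at the back a fixed ball 216 mm across, centre at (0.10, -0.03, 0.231)
- lever_pivot (a point): middle of the speed lever's hinge, which runs along the spinner's x; in the spinner's frame at (-0.145, 0.06, 0.095). It is also the centre of the grey drum, 104 mm across and 56 mm long along x, whose top is 147 mm above the counter
- speed_lever (a joint): lever angle, rad: 0 off (leans 0.45 to the spinner's left, +y), 0.45 first click (upright), 0.90 second stop (leans 0.45 to its right, -y). A sprung detent pulls it into the nearest of these three seats; about 6 N at the knob to leave one; ridges near 0.22 and 0.67, past which it snaps on by itself. Rigid stops at 0 and 0.90
- lever_knob (a point): black ball knob, 36 mm across, at the speed lever's top; this point is its centre, 115 mm from the pivot (199 mm above the counter at off and at the second stop, 210 mm when upright); it moves 50 mm sideways from seat to seat. The stalk under it is 11 mm thick, with an 18 mm collar just below the knob
- spindle_lock (a joint): travel of the lock bolt, m: 0 locked (its nose stands between two lugs under the ball), 0.024 fully drawn (rigid stop). It slides along the spinner's -x, towards its front; friction about 2.5 N; stays where it is left
- lock_tab (a point): dark upright tab on the lock bolt's front end, 32 mm wide (y), 8 mm thick (x), 108 to 154 mm above the counter. This point: mid-thickness, on the bolt's axis, 114 mm up; axes as the spinner's; locked, at x = -0.115, y = -0.03 there. Behind it (+x) runs the 12 mm bolt rod, top 120 mm up, bare for 57 mm; then guide blocks, top 128 mm up
- start_button (a joint): travel of the round black start button (26 mm across) on the spinner's front face, at (-0.21, -0.085, 0.05) in its frame, m: 0 untouched, 0.005 pressed. Not to be pressed
- pad: loose round sanding pad, 80 mm across and 8 mm thick, lying on the right front of the spinner's deck; origin at the middle of its underside
- wax: loose round wax pot, 66 mm across, 30 mm high, on the left of the deck beside the ball; origin at the middle of its underside
- slug: loose black drilled cylinder (a thumb slug), 24 mm across, 28 mm high, on the counter behind the balance scale, left of the spinner; origin at the middle of its underside
- tape: loose roll of masking tape, 98 mm across, 25 mm high, on the counter left of the spinner's back; origin at the middle of its underside
- key: loose L-shaped hex key, 101 x 31 x 5 mm, on the counter behind the balance scale; origin at the middle of its underside
- weight_8oz: loose disc weight, 46 mm across, 8 mm thick, on the foot of the balance scale (fixed, up to 222 mm high, left of the spinner: x 0.46 to 0.61, y above -0.08); origin at the middle of its underside

How it is judged:
By the outcome, as a careful person would: the job done as asked, in the order asked, and still so for the second after the job is handed in, with the robot touching nothing.
It also fails if it takes over 45 s, if anything falls off the work surface, if the arm or the gripper's body presses on something with over 40 N, if the wrist force passes 120 N, or if a joint passes its speed limit or range.

ROBOT

A 6-joint arm with a two-finger parallel gripper is mounted at the origin on a cart in front of the work surface, level with it; the furniture and walls round the work are solid. World frame = base frame: x ahead of the robot, y to its left, z up, the work surface at z = 0. Lengths are in m, angles in degrees, forces in N, time in s.
With the tool pointing down it reaches from about 0.35 to 0.875 m from the base axis. Payload 4.2 kg.
Tool frame: the origin (TCP) lies midway between the tips of the shut fingers; the grasp point (between the pads) lies 19 mm behind it (r.pinch_z is the distance from the TCP to the grasp point, in m); z points along the fingers, y is the line along which they close (so a half turn about z gives the same grasp; the last joint's range is limited). The gripper opens to 87 mm and grips with 3 to 60 N. Pads are 19 mm wide; open, the fingers measure 117 mm over their backs; the gripper's body (75 mm by 190 mm) begins 51 mm behind the grasp point.
Start: joints at [87.181, 22.042, 0.453, 0, -68.411, -14.817], TCP at [0.189, 0.596, 0.223] pointing down, gripper open.
Joint ranges: [-179.83, 179.83], [-69.29, 118.12], [-61.27, 80.66], [-181.25, 117.63], [-171.15, -9.14], [-177.46, 177.46]. Speed limits (degrees/s): [159.86, 159.86, 180, 180, 180, 180].

INTERFACE

Orientations are given as a 3x3 rotation matrix whose columns are the frame's x, y, z axes.
In Python, from station import r, imaging, models gives the robot as it stands. The module is installed in compiled form; this text tells all that it offers.
- The arm moves only by the tool apply_moves, never from a script. Its argument "moves" is a list of rows, each a list of 2 entries, a list of its own where there are three numbers: the shift along the tool's x, y, z in m, then the turn about the tool's z in degrees. A call has 1 to 5 rows; each row shifts and turns the commanded pose from where the row before left it, along the tool's axes as they then stand; what a row does not reach is not made up. A row lasts 1/12 s, in which the tool goes at most 41.7 mm and 7.16 degrees, less where a joint would pass 70% of its speed; a pose out of reach is approached as far as the arm can. A call is refused whole if a number of a shift passes 0.0417 or a number of a turn 7.16, either way. A call with a gripper value outside its range is refused whole. "hand" is the finger opening in m, from 0 to 0.087, set as the call begins (left out, the last holds). The fingers move at their own pace and stop on an object; the grip force is fixed at half the most. Time passes only in rows, so rows that do not move let the fingers close. It gives the time, the measured TCP pose, the force, the opening and the grip force at its end, in the units of the state.
- r.sense(): the state, without advancing time (a new reading comes with each control period).
- imaging.capture(name): name is "scene" or "side" or "wrist"; returns a dict with "frame" (480x640x3 uint8, blue, green, red), "intrinsics" (3x3 intrinsics, pixels), "eye" and "orientation" of the camera in the world. Camera axes: x right, y down, z forward; pixel columns grow to the right and rows downward; lengths in m; the calibration is good to about 2 mm. A picture is of the moment at which its call begins. There is no depth.
- r.finish_job(): hands the job in; it is judged then, once.
Trained networks look in a picture, given as the dict that the camera call returned (one of the last four; its "shot" number tells which), for a name from the list of things; names that differ only in an ending like _2 or _b are one class to them, and where a whole thing is asked for, a point or a joint stands for the part that bears it (a point fixed in the world has none). Each returns a list of dicts, best first, with "confidence" (0 to 1); they miss things now and then, are a little off and sometimes report something else, mostly with a low value. They report only what shows in the picture. A call takes as long as a camera call.
- models.cut_out(picture, target): "region" (480x640 bool, what is visible of it) and "extent" ([left, top, width, height] as shares, 0 to 1, of the picture: columns of its width, rows of its height, round what is visible of it).
- models.place_of(picture, target): "at" ([column, row] as shares, 0 to 1, of the picture: columns of its width, rows of its height: a listed point, or the origin of a listed thing).
The state is a dict: "time_s": time; "joints": joint angles; "joint_velocities": joint speeds; "effort": joint torques, N m; "tcp_pos": TCP position; "ee_rot": TCP orientation; "wrist_force": force on the tool from outside, world axes, zero at the start; "moment": the same for the moment, N m; "gripper_width": opening from 0.0 (shut) to 1.0 (fully open); "gripper_force": force on a finger pad.
Only numpy, scipy, OpenCV 4.12 (cv2) and the standard library are available. Lean on these libraries where they do the work, as an engineer would, in place of code of your own. Each camera call takes 0.05 s, during which the arm holds its last target. There are 200 camera calls.

## Working session

There is one attempt and no reset: what is moved stays moved. The work goes in short steps, Python scripts to look and compute and a tool call to move; the robot and the scene stay as the last step left them, time stands still between calls to the robot, and variables do not carry over. Pictures are saved under pics/ and viewed, at most 10 in all, crops included, and the job is handed in when it is done.

Besides the shell and the picture viewer there is one more tool, called after "Call:" in YAML: its name, and indented under it one key for each argument. apply_moves: Moves the arm, as the interface text tells. Its arguments: {"type":"object","properties":{"moves":{"type":"array"},"hand":{"type":"number"}},"required":["moves"]}

```bash
mkdir -p pics; cat > h.py <<'E'
from station import r, imaging, models
import numpy as np, cv2
def ray(p,at):
    K=np.array(p["intrinsics"]);d=np.linalg.inv(K)@[at[0]*640,at[1]*480,1]
    R=np.array(p["orientation"]);return np.array(p["eye"]),R@d
def atz(p,at,z):
    e,d=ray(p,at);return e+d*(z-e[2])/d[2]
def proj(p,X):
    c=np.array(p["orientation"]).T@(np.array(X)-p["eye"]);u=np.array(p["intrinsics"])@c;return u[:2]/u[2]
E
python3 - <<'E'
from h import *
s=r.sense();print(s)
for c in ("scene","side"):
    p=imaging.capture(c);cv2.imwrite(f"pics/{c}0.png",p["frame"])
    print(c,p["eye"])
    for n,z in (("spinner",0),("lever_pivot",.095),("lever_knob",.199),("lock_tab",.114),("pad",.1),("wax",.1),("start_button",.05)):
        for q in models.place_of(p,n)[:1] if n!="start_button" else []:
            print(n,np.round(q["at"],3)*[640,480],round(q["confidence"],2),atz(p,q["at"],z).round(4))
E
```

```text
{'time_s': 0.0, 'joints': array([ 8.71827610e+01,  2.20901285e+01,  3.82050484e-01, -2.58549883e-02,
       -6.84125053e+01, -1.48163066e+01]), 'joint_velocities': array([-0.00803853, -0.05219071, -0.0488198 ,  0.11258149,  0.00771108,
        0.03325526]), 'effort': array([-5.07312998e-04, -3.90671504e+01,  1.87405050e+01,  4.21993867e+00,
        1.10202871e-02, -1.94159174e-04]), 'tcp_pos': array([0.18914815, 0.59507593, 0.22148991]), 'ee_rot': array([[ 9.52963066e-01, -3.03085997e-01, -5.22533806e-04],
       [-3.03086418e-01, -9.52960803e-01, -2.08137248e-03],
       [ 1.32880617e-04,  2.14184400e-03, -9.99997697e-01]]), 'wrist_force': array([ 0.00356638,  0.29568205, -0.99169012]), 'moment': array([ 0.01430211, -0.03040796,  0.02347424]), 'gripper_force': 0.0, 'gripper_width': 0.9999475944375087}
scene [ 0.43147196 -0.75877527  0.73514843]
spinner [353.28 326.4 ] 0.69 [ 0.6433 -0.2902  0.    ]
lever_pivot [269.44 293.28] 0.79 [ 0.4946 -0.2361  0.095 ]
lever_knob [253.44 237.12] 0.65 [ 0.4855 -0.1905  0.199 ]
lock_tab [302.08 323.04] 0.66 [ 0.5304 -0.3305  0.114 ]
pad [299.52 367.68] 0.96 [ 0.5056 -0.4013  0.1   ]
wax [346.88 245.76] 0.68 [ 0.6707 -0.1679  0.1   ]
side [0.50798885 0.6870797  0.70810325]
spinner [291.84 261.6 ] 0.91 [ 0.6423 -0.2845  0.    ]
lever_knob [371.2  204.96] 0.64 [ 0.4868 -0.205   0.199 ]
lock_tab [347.52 211.2 ] 0.73 [ 0.5311 -0.3196  0.114 ]
pad [354.56 195.84] 0.93 [ 0.5195 -0.4137  0.1   ]
wax [265.6 252. ] 0.93 [ 0.6772 -0.1712  0.1   ]
```

View pics/scene0.png

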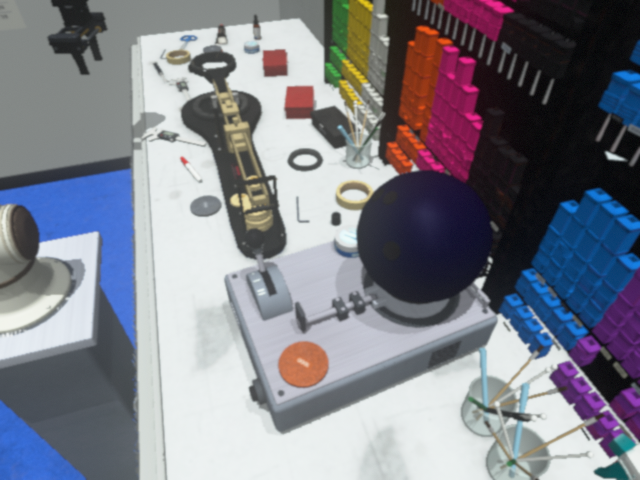

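View pics/side0.png

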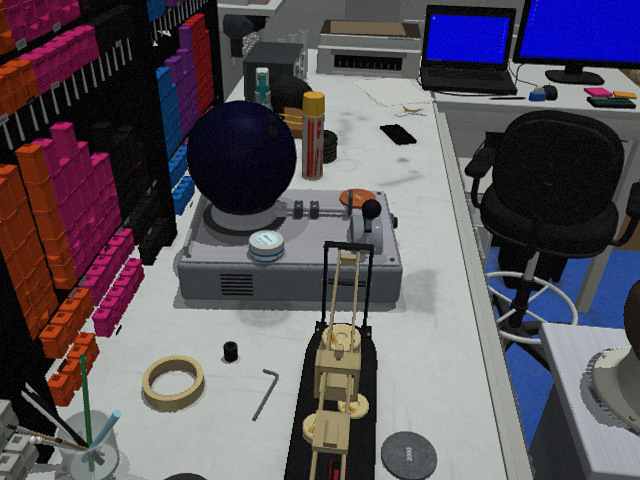

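The scene picture shows the lever at (262,250), tab at (300,317) and pad at (303,364). The side picture shows the knob at (371,209) and the tab near (349,203). Next I fit the spinner pose and check it with an overlay.

```bash
cat > fit.py <<'E'
from h import *
from scipy.optimize import least_squares
P={"lever_pivot":(-.145,.06,.095),"lever_knob":(-.145,.11,.1986),"lock_tab":(-.115,-.03,.114),"spinner":(0,0,0)}
def W(v,X):
    c,s=np.cos(v[2]),np.sin(v[2]);return np.array([v[0]+c*X[0]-s*X[1],v[1]+s*X[0]+c*X[1],X[2]])
H={"scene":[((-.21,.15,.1),(227,278)),((-.21,-.15,.1),(274,409)),((.21,-.15,.1),(496,319)),((.1,-.03,.231),(425,236))],
"side":[((-.21,.15,.1),(402,264)),((.21,.15,.1),(181,262)),((.1,-.03,.231),(242,157)),((-.145,.11,.1986),(371,209))]}
obs=[];pics={}
for c in H:
    p=imaging.capture(c);pics[c]=p
    obs+=[(p,X,np.array(u),1) for X,u in H[c]]
    for n in P:
        q=models.place_of(p,n)
        if q and q[0]["confidence"]>.5: obs.append((p,P[n],np.array(q[0]["at"])*[640,480],1))
f=lambda v:np.concatenate([proj(p,W(v,X))-u for p,X,u,w in obs])
s=least_squares(f,[.643,-.285,0],loss="soft_l1",f_scale=2)
v=s.x;print(v,np.degrees(v[2]))
for o in obs:print(o[1],(proj(o[0],W(v,o[1]))-o[2]).round(1))
np.save("v.npy",v)
out=[]
for c,b in (("scene",(200,200,320,240)),("side",(160,80,320,240))):
    p=pics[c];k=2.5
    im=cv2.resize(p["frame"][b[1]:b[1]+b[3],b[0]:b[0]+b[2]],None,fx=k,fy=k,interpolation=cv2.INTER_CUBIC)
    def ln(A,col=(0,255,0)):
        cv2.polylines(im,[np.array([((proj(p,W(v,X))-b[:2])*k).round() for X in A],int)],True,col,1)
    ln([(-.21,-.15,.1),(-.21,.15,.1),(.21,.15,.1),(.21,-.15,.1)])
    for x in(-.119,-.111):ln([(x,-.046,.108),(x,-.014,.108),(x,-.014,.154),(x,-.046,.154)],(0,0,255))
    ln([(-.145,.06,.095),(-.145,.11,.1986)],(255,0,0))
    t=np.linspace(0,6.3,40)
    for x in(-.173,-.117):ln([(x,.06+.052*np.cos(a),.095+.052*np.sin(a)) for a in t if np.sin(a)>.1],(0,255,255))
    cv2.imwrite(f"pics/{c}_fit.png",im)
E
python3 fit.py
```

```text
[ 0.64157565 -0.28828564  0.10526152] 6.031040748436429
(-0.21, 0.15, 0.1) [-6.1 -5.9]
(-0.21, -0.15, 0.1) [-1.7  3.3]
(0.21, -0.15, 0.1) [ 6.4 -1. ]
(0.1, -0.03, 0.231) [-3.3  1.1]
(-0.145, 0.06, 0.095) [-1.4 -0.3]
(-0.145, 0.11, 0.1986) [-0.4  1.5]
(-0.115, -0.03, 0.114) [ 2.2 -2. ]
(0, 0, 0) [-0.  -2.1]
(-0.21, 0.15, 0.1) [2.2 2.1]
(0.21, 0.15, 0.1) [-5.5 -0.1]
(0.1, -0.03, 0.231) [ 0.4 -1.4]
(-0.145, 0.11, 0.1986) [ 0.3 -0.9]
(-0.145, 0.06, 0.095) [-1.6 -0.9]
(-0.145, 0.11, 0.1986) [-0.8 -2. ]
(-0.115, -0.03, 0.114) [-1.8 -1.1]
(0, 0, 0) [-0.1 -0.6]
```

View pics/scene_fit.png

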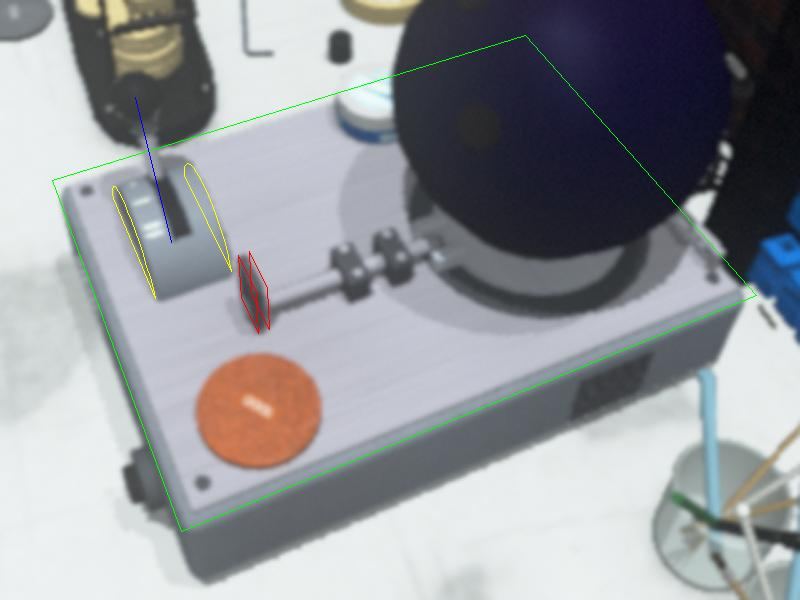

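View pics/side_fit.png

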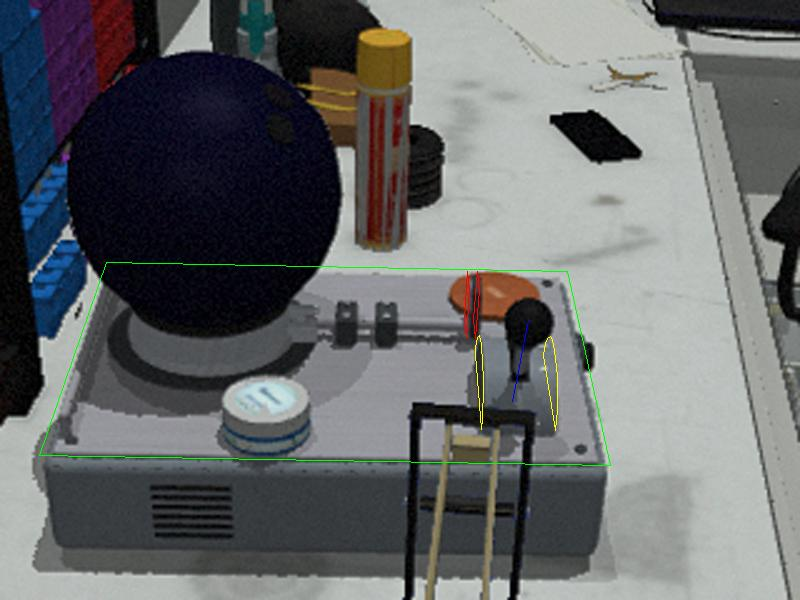

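```bash
python3 - <<'E'
from h import *
from fit import W
E
python3 - <<'E'
from h import *
v=np.load("v.npy")
def W(X):
    c,s=np.cos(v[2]),np.sin(v[2]);return np.array([v[0]+c*X[0]-s*X[1],v[1]+s*X[0]+c*X[1],X[2]])
s=r.sense();R=s["ee_rot"];p=imaging.capture("wrist")
print("cam in tool",(R.T@(np.array(p["eye"])-s["tcp_pos"])).round(3),(R.T@np.array(p["orientation"])).round(2))
for X in [(-.083,-.03,.3),(-.083,-.03,.135),(-.145,.16,.19)]:
    T=W(X);print(T.round(3),(R.T@(T-s["tcp_pos"])).round(3))
E
```

```text
[ 0.64158195 -0.28614867  0.11035517] 6.322885764483649
(-0.21, 0.15, 0.1) [-6.5 -6.2]
(-0.21, -0.15, 0.1) [-1.3  2.4]
(0.21, -0.15, 0.1) [ 5.6 -2.6]
(0.1, -0.03, 0.231) [-4. -0.]
(-0.145, 0.06, 0.095) [-2.1  0.2]
(-0.145, 0.11, 0.1986) [2.7 0.3]
(-0.115, -0.03, 0.114) [-0.6  0.7]
(0, 0, 0) [ 48.4 115.5]
(-0.21, 0.15, 0.1) [2.6 2.4]
(0.21, 0.15, 0.1) [-5.5  0.9]
(0.1, -0.03, 0.231) [ 0.1 -0.8]
(-0.145, 0.11, 0.1986) [ 0.5 -0.6]
(-0.145, 0.06, 0.095) [-0.4 -2.2]
(-0.145, 0.11, 0.1986) [-1.6  2.5]
(-0.115, -0.03, 0.114) [-0.6 -1.3]
(0, 0, 0) [-0.8  1.1]
cam in tool [ 0.077 -0.001 -0.163] [[ 0.   -0.96 -0.28]
 [ 1.    0.    0.  ]
 [ 0.   -0.28  0.96]]
[ 0.562 -0.325  0.3  ] [ 0.634  0.764 -0.077]
[ 0.562 -0.325  0.135] [0.634 0.764 0.088]
[ 0.48  -0.143  0.19 ] [0.501 0.616 0.033]
```

Call:
apply_moves:
  hand: 0
  moves:
    - [[0,0,-0.03],0]
    - [[0,0,-0.03],7.1]
    - [[0,0,-0.02],7.1]
    - [[0,0,0],7.1]
    - [[0,0,0],7.1]

```text
time_s: 2.17
tcp_pos: [0.1894, 0.5963, 0.3048]
ee_rot: [[0.69, -0.724, 0.0], [-0.724, -0.69, 0.004], [-0.003, -0.003, -1.0]]
wrist_force: [-0.5, 0.5, -0.8]
gripper_width: 0.707
gripper_force: 0.0
```

Call:
apply_moves:
  moves:
    - [[0,0,0],7.1]
    - [[0,0,0],7.1]
    - [[0,0,0],7.1]
    - [[0,0,0],7.1]
    - [[0,0,0],7.1]

```text
time_s: 2.58
tcp_pos: [0.1893, 0.5956, 0.3026]
ee_rot: [[0.141, -0.99, -0.0], [-0.99, -0.141, -0.0], [-0.0, 0.0, -1.0]]
wrist_force: [-0.9, 0.3, -0.7]
gripper_width: 0.323
gripper_force: 0.0
```

Call:
apply_moves:
  moves:
    - [[0,0,0],7.1]
    - [[0,0,0],7.1]
    - [[0,0,0],7.1]
    - [[0,0,0],7.1]
    - [[0,0,0],7.1]

```text
time_s: 3.0
tcp_pos: [0.1893, 0.5956, 0.3025]
ee_rot: [[-0.46, -0.888, -0.0], [-0.888, 0.46, -0.0], [0.0, 0.0, -1.0]]
wrist_force: [0.1, 0.8, -0.3]
gripper_width: 0.02
gripper_force: 0.0
```

Call:
apply_moves:
  moves:
    - [[0,0,0],7.1]
    - [[0,0,0],7.1]
    - [[0,0,0],7.1]
    - [[0,0,0],7.1]
    - [[0,0,0],7.1]

```text
time_s: 3.42
tcp_pos: [0.1893, 0.5956, 0.3025]
ee_rot: [[-0.89, -0.456, -0.0], [-0.456, 0.89, -0.0], [0.0, 0.0, -1.0]]
wrist_force: [-0.1, -0.4, 0.4]
gripper_width: 0.002
gripper_force: 0.0
```

Call:
apply_moves:
  moves:
    - [[0,0,0],7.1]
    - [[0,0,0],7.1]
    - [[0,0,0],7.1]
    - [[0,0,0],0]
    - [[0,0,0],0]

```text
time_s: 3.83
tcp_pos: [0.1893, 0.5956, 0.3025]
ee_rot: [[-0.994, -0.111, 0.0], [-0.111, 0.994, -0.0], [-0.0, -0.0, -1.0]]
wrist_force: [0.1, -0.3, 1.1]
gripper_width: 0.006
gripper_force: 0.0
```

Call:
apply_moves:
  moves:
    - [[-0.0108,-0.0383,0],0]
    - [[-0.0108,-0.0383,0],0]
    - [[-0.0108,-0.0383,0],0]
    - [[-0.0108,-0.0383,0],0]
    - [[-0.0108,-0.0383,0],0]

```text
time_s: 4.25
tcp_pos: [0.2639, 0.4092, 0.3026]
ee_rot: [[-0.994, -0.111, 0.0], [-0.111, 0.994, 0.0], [-0.0, 0.0, -1.0]]
wrist_force: [0.6, 0.0, 0.1]
gripper_width: 0.004
gripper_force: 0.0
```

Call:
apply_moves:
  moves:
    - [[-0.0108,-0.0383,0],0]
    - [[-0.0108,-0.0383,0],0]
    - [[-0.0108,-0.0383,0],0]
    - [[-0.0108,-0.0383,0],0]
    - [[-0.0108,-0.0383,0],0]

```text
time_s: 4.67
tcp_pos: [0.338, 0.2245, 0.303]
ee_rot: [[-0.994, -0.111, 0.001], [-0.111, 0.994, 0.001], [-0.001, 0.001, -1.0]]
wrist_force: [1.2, 0.6, 0.1]
gripper_width: 0.005
gripper_force: 0.0
```

Call:
apply_moves:
  moves:
    - [[-0.0108,-0.0383,0],0]
    - [[-0.0108,-0.0383,0],0]
    - [[-0.0108,-0.0383,0],0]
    - [[-0.0108,-0.0383,0],0]
    - [[-0.0108,-0.0383,0],0]

```text
time_s: 5.08
tcp_pos: [0.4123, 0.0399, 0.3031]
ee_rot: [[-0.994, -0.111, 0.002], [-0.111, 0.994, 0.001], [-0.002, 0.001, -1.0]]
wrist_force: [0.6, 0.4, -0.1]
gripper_width: 0.003
gripper_force: 0.0
```

Call:
apply_moves:
  moves:
    - [[-0.0108,-0.0383,0],0]
    - [[-0.0108,-0.0383,0],0]
    - [[-0.0108,-0.0383,0],0]
    - [[-0.0108,-0.0383,0],0]
    - [[-0.0108,-0.0383,0],0]

```text
time_s: 5.5
tcp_pos: [0.4866, -0.1449, 0.3028]
ee_rot: [[-0.994, -0.11, 0.001], [-0.11, 0.994, 0.0], [-0.001, -0.0, -1.0]]
wrist_force: [-0.1, 1.1, 1.1]
gripper_width: 0.006
gripper_force: 0.0
```

Call:
apply_moves:
  moves:
    - [[-0.0108,-0.0383,0],0]
    - [[-0.0108,-0.0383,0],0]
    - [[-0.0108,-0.0383,0],0]
    - [[-0.0108,-0.0383,0],0]
    - [[0,0,0],0]

```text
time_s: 5.92
tcp_pos: [0.5471, -0.2959, 0.3]
ee_rot: [[-0.994, -0.105, -0.002], [-0.105, 0.994, -0.001], [0.002, -0.001, -1.0]]
wrist_force: [1.1, 0.1, -0.3]
gripper_width: 0.005
gripper_force: 0.0
```

```bash
python3 - <<'E'
from h import *
v=np.load("v.npy")
def W(v,X):
    c,s=np.cos(v[2]),np.sin(v[2]);return np.array([v[0]+c*X[0]-s*X[1],v[1]+s*X[0]+c*X[1],X[2]])
s=r.sense();print(s["tcp_pos"],s["joints"].round(1),v)
p=imaging.capture("wrist")
for n,X in {"lever_pivot":(-.145,.06,.095),"lever_knob":(-.145,.11,.1986),"lock_tab":(-.115,-.03,.114)}.items():
    for q in models.place_of(p,n)[:1]:
        print(n,q["confidence"],np.array(q["at"])*[640,480],"pred",proj(p,W(v,X)),"world",atz(p,q["at"],X[2]),W(v,X))
im=p["frame"].copy()
for A in [[(-.119,-.046,.154),(-.119,-.014,.154),(-.111,-.014,.154),(-.111,-.046,.154)],[(-.173,.008,.1),(-.173,.112,.1),(-.117,.112,.1),(-.117,.008,.1)]]:
    cv2.polylines(im,[np.array([proj(p,W(v,X)).round() for X in A],int)],True,(0,255,0),1)
cv2.imwrite("pics/w1.png",im)
E
```

```text
[ 0.54713228 -0.29588555  0.29997953] [-13.5  19.5   7.7   0.1 -78.2 -70.5] [ 0.64158195 -0.28614867  0.11035517]
lever_knob 0.84 [465.28  175.824] pred [462.27549156 171.99348965] world [ 0.48791657 -0.18989915  0.1986    ] [ 0.48534954 -0.19278684  0.1986    ]
lock_tab 0.62 [290.88  190.608] pred [287.22444283 193.89390761] world [ 0.52687029 -0.32523388  0.114     ] [ 0.53058543 -0.32863129  0.114     ]
```

View pics/w1.png

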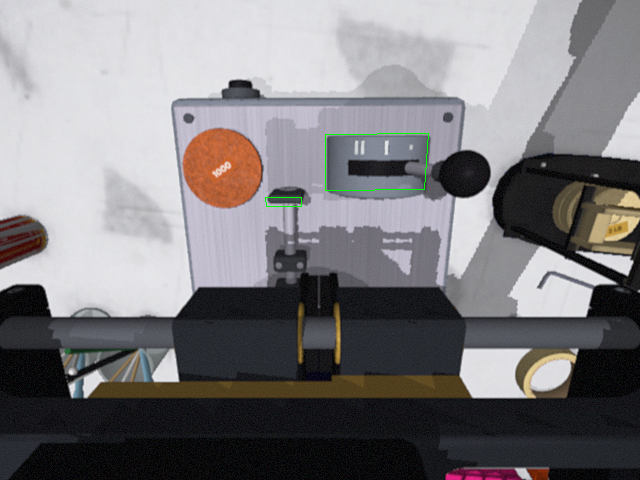

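The wrist view shows the tab at about (288,195) and the knob at (465,174). Both agree with the fit to 3–4 mm, and the gap behind the tab is clear.

Call:
apply_moves:
  moves:
    - [[-0.011,-0.0274,0],0]
    - [[0,0,0.02],0]
    - [[0,0,0],0]
    - [[0,0,0],0]

```text
time_s: 6.45
tcp_pos: [0.5589, -0.3151, 0.2823]
ee_rot: [[-0.994, -0.109, -0.002], [-0.109, 0.994, 0.001], [0.002, 0.001, -1.0]]
wrist_force: [0.0, 0.6, -0.1]
gripper_width: 0.005
gripper_force: 0.0
```

```bash
python3 - <<'E'
from h import *
s=r.sense();R=s["ee_rot"];print(s["tcp_pos"],R.round(3))
p=imaging.capture("wrist")
for n,z in (("lever_knob",.1986),("lock_tab",.114)):
    for q in models.place_of(p,n)[:1]:
        X=atz(p,q["at"],z);print(n,q["confidence"],X,(R.T@(X-s["tcp_pos"])).round(4))
E
```

```text
[ 0.55887515 -0.31505918  0.282259  ] [[-0.994 -0.109 -0.002]
 [-0.109  0.994  0.001]
 [ 0.002  0.001 -1.   ]]
lever_knob 0.61 [ 0.4874733  -0.19147365  0.1986    ] [0.0573 0.1306 0.0839]
lock_tab 0.56 [ 0.52916236 -0.32601049  0.114     ] [ 0.0304 -0.0078  0.1683]
```

Call:
apply_moves:
  moves:
    - [[0,-0.008,0.03],0]
    - [[0,0,0.03],0]
    - [[0,0,0.03],0]
    - [[0,0,0.03],0]
    - [[0,0,0.012],0]

```text
time_s: 7.02
tcp_pos: [0.5586, -0.3229, 0.1472]
ee_rot: [[-0.994, -0.108, -0.005], [-0.108, 0.994, 0.003], [0.005, 0.003, -1.0]]
wrist_force: [-0.6, -0.3, -0.3]
gripper_width: 0.001
gripper_force: 0.0
```

Call:
apply_moves:
  moves:
    - [[0,0,0.012],0]
    - [[0,0,0],0]
    - [[0,0,0],0]

```text
time_s: 7.27
tcp_pos: [0.5607, -0.3242, 0.1393]
ee_rot: [[-0.994, -0.108, 0.0], [-0.108, 0.994, -0.001], [-0.0, -0.001, -1.0]]
wrist_force: [1.4, -0.3, 0.6]
gripper_width: 0.006
gripper_force: 0.0
```

```bash
python3 - <<'E'
from h import *
s=r.sense();R=s["ee_rot"];print(s["tcp_pos"],s["wrist_force"])
p=imaging.capture("scene");im=p["frame"][220:400,200:440];cv2.imwrite("pics/s2.png",cv2.resize(im,None,fx=3,fy=3,interpolation=cv2.INTER_CUBIC))
E
```

```text
[ 0.56074304 -0.32423435  0.13927151] [ 1.37418398 -0.31703779  0.61119573]
```

View pics/s2.png

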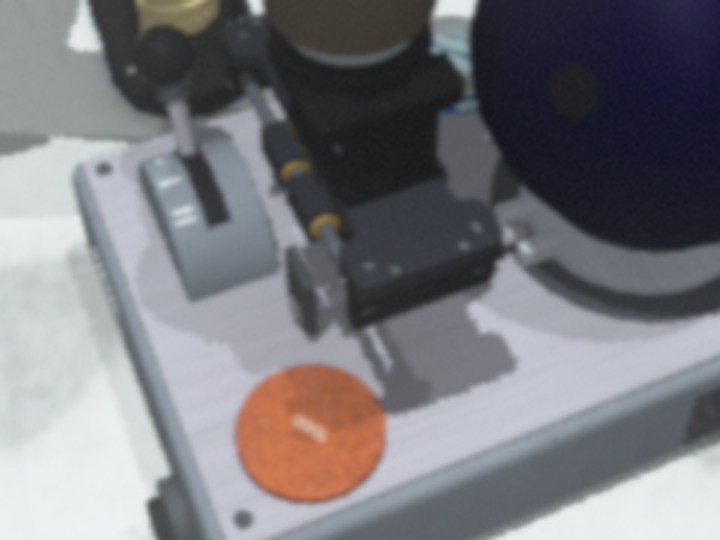

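The closed fingers stand just behind the tab, which is at about (315,290) in the crop, and the lever is untouched. Now I push towards the front in small steps.

Call:
apply_moves:
  moves:
    - [[0.004,0,0.004],0]
    - [[0.004,0,0],0]
    - [[0.004,0,0],0]
    - [[0.004,0,0],0]
    - [[0.004,0,0],0]

```text
time_s: 7.73
tcp_pos: [0.5411, -0.3267, 0.1352]
ee_rot: [[-0.994, -0.107, 0.003], [-0.107, 0.994, -0.0], [-0.003, -0.001, -1.0]]
wrist_force: [2.6, 1.3, -0.6]
gripper_width: 0.005
gripper_force: 1.3
```

Call:
apply_moves:
  moves:
    - [[0.004,0,0],0]
    - [[0.004,0,0],0]
    - [[0.003,0,0],0]
    - [[0.002,0,0],0]
    - [[0,0,0],0]

```text
time_s: 8.15
tcp_pos: [0.5274, -0.3282, 0.135]
ee_rot: [[-0.994, -0.107, 0.0], [-0.107, 0.994, -0.0], [-0.0, -0.0, -1.0]]
wrist_force: [1.3, 1.3, 1.5]
gripper_width: 0.004
gripper_force: 0.8
```

Call:
apply_moves:
  moves:
    - [[0.002,0,0],0]
    - [[0.002,0,0],0]
    - [[0.001,0,0],0]
    - [[0,0,0],0]

```text
time_s: 8.48
tcp_pos: [0.5231, -0.3287, 0.1349]
ee_rot: [[-0.994, -0.107, 0.001], [-0.107, 0.994, -0.001], [-0.001, -0.001, -1.0]]
wrist_force: [3.0, -0.7, 2.0]
gripper_width: 0.003
gripper_force: 1.6
```

Call:
apply_moves:
  moves:
    - [[0.001,0,0],0]
    - [[0.001,0,0],0]
    - [[0,0,0],0]

```text
time_s: 8.73
tcp_pos: [0.5231, -0.3288, 0.135]
ee_rot: [[-0.994, -0.108, 0.006], [-0.108, 0.994, -0.001], [-0.005, -0.002, -1.0]]
wrist_force: [7.4, 1.9, 0.5]
gripper_width: 0.001
gripper_force: 3.6
```

Call:
apply_moves:
  moves:
    - [[0.001,0,0],0]
    - [[0.001,0,0],0]
    - [[0,0,0],0]

```text
time_s: 8.98
tcp_pos: [0.5231, -0.3288, 0.135]
ee_rot: [[-0.994, -0.108, 0.01], [-0.108, 0.994, -0.002], [-0.01, -0.003, -1.0]]
wrist_force: [11.0, 2.1, -1.7]
gripper_width: 0.003
gripper_force: 5.5
```

Call:
apply_moves:
  moves:
    - [[-0.012,0,0],0]
    - [[0,0,0],0]
    - [[0,0,-0.035],0]
    - [[0,0,-0.035],0]
    - [[0,0,-0.035],0]

```text
time_s: 9.4
tcp_pos: [0.5284, -0.3275, 0.239]
ee_rot: [[-0.994, -0.107, -0.007], [-0.107, 0.994, 0.002], [0.007, 0.002, -1.0]]
wrist_force: [0.6, -0.1, -0.3]
gripper_width: 0.007
gripper_force: 0.0
```

Call:
apply_moves:
  moves:
    - [[0,0,-0.035],0]
    - [[0.006,0.038,0],0]
    - [[0.006,0.038,0],0]
    - [[0.006,0.038,0],0]
    - [[0.006,0.038,0],0]

```text
time_s: 9.82
tcp_pos: [0.4879, -0.1783, 0.2734]
ee_rot: [[-0.994, -0.106, -0.005], [-0.106, 0.994, 0.0], [0.005, 0.001, -1.0]]
wrist_force: [1.7, -0.1, 0.8]
gripper_width: 0.003
gripper_force: 0.0
```

Call:
apply_moves:
  moves:
    - [[0.006,0.038,0],0]
    - [[0,0,0],0]
    - [[0,0,0],0]

```text
time_s: 10.07
tcp_pos: [0.4787, -0.1408, 0.2743]
ee_rot: [[-0.994, -0.11, -0.003], [-0.11, 0.994, -0.0], [0.003, 0.0, -1.0]]
wrist_force: [-0.2, -0.3, 1.6]
gripper_width: 0.006
gripper_force: 0.0
```

```bash
python3 - <<'E'
from h import *
s=r.sense();R=s["ee_rot"];print(s["tcp_pos"],s["wrist_force"],s["joints"].round(1))
for c in ("wrist","scene","side"):
  p=imaging.capture(c)
  for n,z in (("lever_knob",.1986),("lock_tab",.114)):
    for q in models.place_of(p,n)[:1]:
        X=atz(p,q["at"],z);print(c,n,round(q["confidence"],2),X.round(4),(R.T@(X-s["tcp_pos"])).round(4))
  if c=="scene":im=p["frame"][220:400,200:440];cv2.imwrite("pics/s3.png",cv2.resize(im,None,fx=3,fy=3,interpolation=cv2.INTER_CUBIC))
E
```

```text
[ 0.47869556 -0.14081508  0.27433522] [-0.16460856 -0.33176337  1.57025323] [  2.3   7.7 -11.7   0.  -70.8 -86. ]
wrist lever_knob 0.92 [ 0.4878 -0.1921  0.1986] [-0.0036 -0.052   0.0757]
wrist lock_tab 0.61 [ 0.5065 -0.3304  0.114 ] [-0.0071 -0.1915  0.1603]
scene lever_knob 0.81 [ 0.4831 -0.1993  0.1986] [ 0.0019 -0.0586  0.0757]
scene lock_tab 0.86 [ 0.5051 -0.3355  0.114 ] [-0.0052 -0.1965  0.1603]
side lever_knob 0.88 [ 0.4872 -0.2029  0.1986] [-0.0018 -0.0626  0.0757]
side lock_tab 0.62 [ 0.5104 -0.3246  0.114 ] [-0.0116 -0.1861  0.1603]
```

View pics/s3.png

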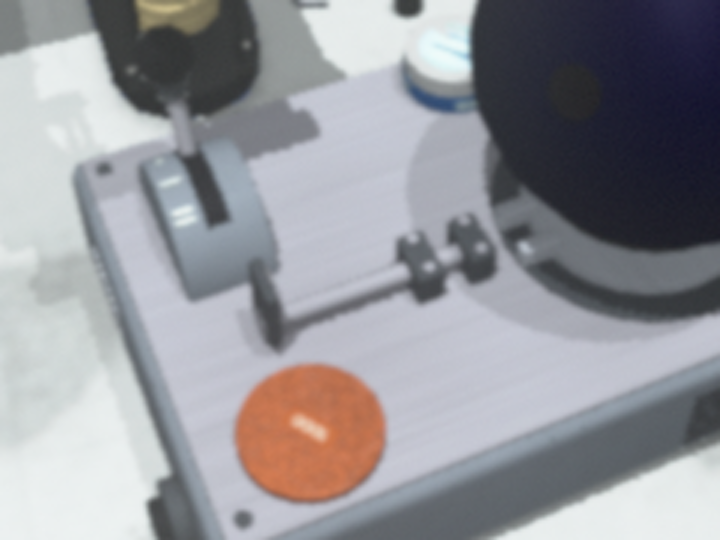

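Picture: the tab at crop (265,305) is drawn fully forward (moved about 24 mm), and the nose is clear of the lugs. The fingers are on the knob's left side, so I go down beside the knob.

Call:
apply_moves:
  moves:
    - [[-0.002,0.004,0.03],0]
    - [[0,0,0.03],0]
    - [[0,0,0.027],0]
    - [[0,0,0],0]
    - [[0,0,0],0]

```text
time_s: 10.93
tcp_pos: [0.4815, -0.1383, 0.1869]
ee_rot: [[-0.994, -0.107, -0.003], [-0.107, 0.994, -0.001], [0.003, -0.0, -1.0]]
wrist_force: [-0.2, 0.3, 0.9]
gripper_width: 0.008
gripper_force: 0.0
```

Call:
apply_moves:
  moves:
    - [[0,-0.006,0],0]
    - [[0,-0.006,0],0]
    - [[0,-0.006,0],0]
    - [[0,-0.006,0],0]
    - [[0,-0.006,0],0]

```text
time_s: 11.35
tcp_pos: [0.4858, -0.168, 0.1886]
ee_rot: [[-0.994, -0.107, 0.002], [-0.107, 0.994, 0.001], [-0.002, 0.001, -1.0]]
wrist_force: [-1.0, 6.0, 4.0]
gripper_width: 0.006
gripper_force: 3.6
```

Call:
apply_moves:
  moves:
    - [[0,-0.005,0],0]
    - [[0,-0.005,0],0]
    - [[0,-0.005,0],0]
    - [[0,-0.005,0],0]
    - [[0,0,0],0]

```text
time_s: 11.77
tcp_pos: [0.4887, -0.1877, 0.189]
ee_rot: [[-0.994, -0.107, 0.004], [-0.107, 0.994, 0.0], [-0.004, -0.0, -1.0]]
wrist_force: [0.6, 4.3, 3.1]
gripper_width: 0.01
gripper_force: 1.8
```

Call:
apply_moves:
  moves:
    - [[0,-0.006,0],0]
    - [[0,-0.006,0],0]
    - [[0,-0.006,0],0]
    - [[0,-0.006,0],0]
    - [[0,-0.006,0],0]

```text
time_s: 12.18
tcp_pos: [0.4902, -0.218, 0.1873]
ee_rot: [[-0.994, -0.107, -0.001], [-0.107, 0.994, 0.0], [0.001, 0.001, -1.0]]
wrist_force: [-0.7, 5.2, 4.6]
gripper_width: 0.007
gripper_force: 2.6
```

Call:
apply_moves:
  moves:
    - [[0,-0.006,0],0]
    - [[0,-0.006,0],0]
    - [[0,-0.006,0],0]
    - [[0,-0.006,0],0]
    - [[0,0,0],0]

```text
time_s: 12.6
tcp_pos: [0.4932, -0.2424, 0.1874]
ee_rot: [[-0.994, -0.106, 0.0], [-0.106, 0.994, -0.001], [-0.0, -0.001, -1.0]]
wrist_force: [-0.1, 0.0, -0.0]
gripper_width: 0.008
gripper_force: 0.0
```

Call:
apply_moves:
  moves:
    - [[0,-0.004,0],0]
    - [[0,-0.004,0],0]
    - [[0,0,0],0]

```text
time_s: 12.85
tcp_pos: [0.4941, -0.2499, 0.1873]
ee_rot: [[-0.994, -0.107, -0.0], [-0.107, 0.994, -0.0], [0.0, -0.0, -1.0]]
wrist_force: [-0.1, 0.4, 0.7]
gripper_width: 0.002
gripper_force: 0.0
```

```bash
python3 - <<'E'
from h import *
s=r.sense();R=s["ee_rot"];print(s["tcp_pos"],s["wrist_force"])
for c in ("wrist","scene","side"):
  p=imaging.capture(c)
  for n,z in (("lever_knob",.1986),("lock_tab",.114)):
    for q in models.place_of(p,n)[:1]:
        X=atz(p,q["at"],z);print(c,n,round(q["confidence"],2),X.round(4),(R.T@(X-s["tcp_pos"])).round(4))
E
```

```text
[ 0.4940597  -0.24987573  0.18725477] [-0.08694912  0.35195569  0.67878439]
wrist lock_tab 0.68 [ 0.5066 -0.3299  0.114 ] [-0.0039 -0.0809  0.0733]
scene lever_knob 0.54 [ 0.5015 -0.2898  0.1986] [-0.0031 -0.0405 -0.0113]
scene lock_tab 0.78 [ 0.5069 -0.3332  0.114 ] [-0.0039 -0.0842  0.0733]
side lock_tab 0.81 [ 0.5115 -0.3258  0.114 ] [-0.0092 -0.0773  0.0733]
```

Call:
apply_moves:
  moves:
    - [[0,0.02,0],0]
    - [[0,0.02,0],0]
    - [[0,0,-0.035],0]
    - [[0,0,-0.035],0]
    - [[0,0,-0.035],0]

```text
time_s: 13.72
tcp_pos: [0.4892, -0.2089, 0.2937]
ee_rot: [[-0.994, -0.108, -0.001], [-0.108, 0.994, -0.0], [0.001, -0.0, -1.0]]
wrist_force: [1.1, -0.4, -0.5]
gripper_width: 0.011
gripper_force: 0.0
```

Call:
apply_moves:
  moves:
    - [[0.01,0.035,0],0]
    - [[0.01,0.035,0],0]
    - [[0.01,0.035,0],0]
    - [[0,0,0],0]
    - [[0,0,0],0]

```text
time_s: 14.13
tcp_pos: [0.4482, -0.1069, 0.2933]
ee_rot: [[-0.994, -0.111, 0.002], [-0.111, 0.994, 0.0], [-0.002, -0.0, -1.0]]
wrist_force: [-0.6, 0.4, 0.0]
gripper_width: 0.002
gripper_force: 0.0
```

```bash
python3 - <<'E'
from h import *
s=r.sense();print(s["tcp_pos"],s["wrist_force"],abs(s["joint_velocities"]).max())
for c in ("scene","side"):
  p=imaging.capture(c)
  for n,z in (("lever_knob",.1986),("lock_tab",.114),("pad",.1),("wax",.1)):
    for q in models.place_of(p,n)[:1]:
        print(c,n,round(q["confidence"],2),atz(p,q["at"],z).round(4))
  if c=="scene":im=p["frame"][200:440,200:520];cv2.imwrite("pics/s4.png",cv2.resize(im,None,fx=2.5,fy=2.5,interpolation=cv2.INTER_CUBIC))
E
```

```text
[ 0.44823581 -0.10686365  0.29334818] [-0.64633918  0.42849412  0.01087832] 2.42783761791005
scene lever_knob 0.93 [ 0.4996 -0.292   0.1986]
scene lock_tab 0.92 [ 0.5073 -0.3279  0.114 ]
scene pad 0.92 [ 0.5126 -0.4013  0.1   ]
scene wax 0.75 [ 0.6673 -0.1767  0.1   ]
side lever_knob 0.7 [ 0.4954 -0.3163  0.1986]
side lock_tab 0.71 [ 0.506  -0.3278  0.114 ]
side pad 0.89 [ 0.522  -0.4045  0.1   ]
side wax 0.57 [ 0.6725 -0.1793  0.1   ]
```

View pics/s4.png

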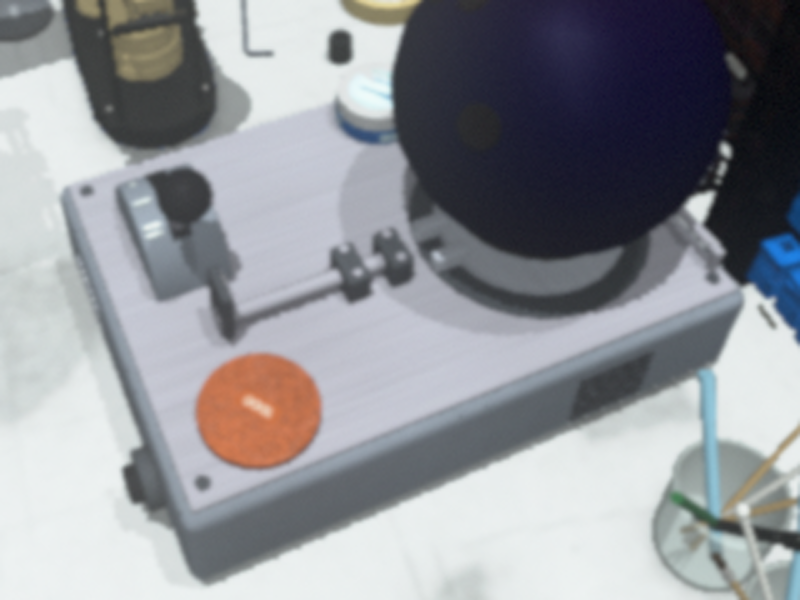

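The lever now leans right at the second stop, with the knob at crop (183,195). The tab is fully forward at (222,305), and the pad and wax pot haven't moved. Handing in.

```bash
python3 -c "
from station import r
print(r.finish_job())"
```

```text
the job is handed in; nothing more can be done
None
```

I pushed the lock bolt to its front stop, then the speed lever past sanding to the second stop (polishing). The arm is clear, the start button and loose things were left alone, and the job is handed in.

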